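Clamp the vial rack on the lab shaker with the ratchet lever

TASK

Gently slide the yellow vial rack along its rails on the shaker until it rests against the dark stop block. Then tighten the clamp with short swings of the red-knobbed ratchet lever (clockwise seen from above tightens) until the rubber foot holds the rack firmly: stop when the knob takes about 1.6 times the push it took before the foot touched, and do not overtighten. Finally let go, leaving the bottles and the jar on the bench alone.

Things in the scene. Friction and masses are not known exactly. Their poses are not given: they have to be found in the camera images.
- shaker: Low grey lab shaker, fixed, 220 x 350 mm, flat platform 60 mm above the bench; place and yaw vary. Origin on the bench surface. The rack's track runs along its y axis at x = 0 (+y: away from the stop), between two steel rails 10 mm high with inner faces at x = -39 and +39 mm. z up. The vertical clamp screw stands at x = 0, y = -100 mm.
- stop: Dark steel stop block 66 x 50 mm, 28 mm high, fixed on the platform under the clamp; origin at the centre of its underside (x = 0, y = -100, z = 60 mm of the shaker). Its face towards the rack is at y = -75 mm of the shaker. It bears at most 25 N from the rack.
- rack: Loose yellow vial rack, 70 mm (x) by 140 mm (y), 0.25 to 0.5 kg, on the platform between the rails, axes as the shaker's; vials up to 72 mm high. Origin: centre of its underside. Its -y end is a ledge 36 mm long, 30 mm high, for the foot. Starts 40 to 80 mm from home. Home: its -y face touches the stop, origin at y = -5 mm of the shaker. Sliding takes 1 to 4 N.
- push (a point): Centre of the outer (+y) face of the rack's upright push plate (50 mm wide, 10 mm thick, 62 mm high above the platform, vial block 10 mm behind it); the face looks along the rack's +y, 31 mm above the platform, 70 mm from the rack's origin.
- foot: Round rubber clamp foot, 22 mm across, sprung (20 N/mm), under the clamp arm; origin: centre of its underside, at x = 0, y = -58 mm of the shaker. Starts 5 to 9 mm above the ledge's height (90 mm above the bench) and sinks 5 mm per rad of screw turn. Must end pressing on the ledge with 50 to 110 N, never above 110 N. The screw stays where it is when let go.
- lever (a joint): Ratchet lever on the clamp screw, rad, -0.6 to 0.6 between two fixed black posts (70 mm from the screw axis, tops 164 mm above the bench); 0: points along the shaker's -x; grows clockwise seen from above = tightening. Falling, it clicks back freely (under 1.5 N at the knob), a tooth each 0.31 rad; rising, it idles up to 0.35 rad, then turns the screw. Needs 2 to 4 swings. Stays where left.
- knob (a point): Centre of the red knob upright on the lever's end, 85 mm from the screw axis: cylinder 22 mm across, from 162 to 212 mm above the bench; it does not spin. Push at the knob while the screw turns: 9 N in the air, 12 N at 50 N of clamping, 15 N at 110 N (about 1 rad of screw after touching). When the hand halts it eases to about 5, 7.5, 10 N. At the end posts it rises sharply, clamping no more.
- bottle_clear: Bystander: clear bottle with a white cap, 56 mm across, 100 mm high; origin at the centre of its underside.
- bottle_amber: Bystander: amber bottle with a black cap, 56 mm across, 100 mm high; origin at the centre of its underside.
- jar_black: Bystander: small white jar with a black cap, 48 mm across, 50 mm high; origin at the centre of its underside.
Things that resemble listed ones, but are neither listed nor needed, are in the scene too. There is more than one size of the rack; the one meant has the size given above.

How it is judged (in metres and radians):
On the way, in this order (a step that is already met when the one before it is completed fails the run):
1. the rack has been slid home against the stop (y of rack in the frame of shaker below -0.002 m and contact force between foot and rack below 1 N), for 0.2 s.
2. the foot presses the rack with at least 50 N (contact force between foot and rack above 50 N), for 0.2 s.
At the end, for the whole second after the job is handed in: The rack stands still within 3 mm of the stop, clamped by the foot with 50 to 110 N, and everything is let go (y of rack in the frame of shaker below -0.002 m and contact force between foot and rack between 50 and 110 N and linear speed of rack below 0.01 m/s); the robot touches nothing.
It fails at once if the clamp was overtightened: the foot pressed the rack with more than 110 N (contact force between foot and rack above 110 N).
It fails at once if the rack was rammed into the stop with more than 25 N (contact force between rack and stop above 25 N).
It fails at once if a bottle or the jar was moved or tipped (distance of any of bottle_clear, bottle_amber, jar_black from where it was at the start of the episode above 0.02 m or angle between any of bottle_clear, bottle_amber, jar_black's own z axis and vertical above 0.3 rad).
It also fails if it takes over 72 s, if anything falls off the work surface, if the arm or the gripper's body presses on something with over 40 N, if the wrist force passes 120 N, or if a joint passes its speed limit or range.

ROBOT

A 6-joint arm with a two-finger parallel gripper is mounted at the origin on the work surface. World frame = base frame: x ahead of the robot, y to its left, z up, the work surface at z = 0. Lengths are in m, angles in degrees, forces in N, time in s.
With the tool pointing down it reaches from about 0.375 to 0.9 m from the base axis. Payload 3.1 kg.
Tool frame: the origin (TCP) lies on the centre line of the jaws, within the pads' length; the fingertips stand 25 mm ahead of it and the grasp point (between the pads) lies 6 mm ahead of it; z points along the fingers, y is the line along which they close (so a half turn about z gives the same grasp; the last joint's range is limited). The gripper opens to 87 mm and grips with 3 to 60 N. Pads are 19 mm wide; open, the fingers measure 117 mm over their backs; the gripper's body (75 mm by 190 mm) begins 51 mm behind the grasp point.
Start: joints at [-86.488, 30.224, 82.088, -0, 67.689, -10.227], TCP at [0.148, -0.607, 0.248] pointing down, gripper open.
Joint ranges: [-176.69, 176.69], [-43.24, 126.21], [12.49, 139.97], [-82, 262], [0, 151.66], [-163.58, 163.58]. Speed limits (degrees/s): [159.86, 159.86, 180, 180, 180, 180].

INTERFACE

Orientations are given as a 3x3 rotation matrix whose columns are the frame's x, y, z axes.
In Python, from rig import * gives the robot as it stands.
- The arm moves only by the tool step_arm, never from a script. Its argument "steps" is a list of rows, each a list of 7 numbers: the shift along the tool's x, y, z normalised to -1 to 1, where 1 is 0.3 m, then the turn, a rotation vector about the tool's x, y, z normalised to -1 to 1, where 1 is 45 degrees, then the gripper's target within -1 to 1 (shut at 1, half-way at 0, fully open at -1). A call has 1 to 8 rows; each row is the pose to reach, as a shift and turn from the pose commanded when the call began, along the tool's axes at that moment; what a row does not reach only later rows make up. A row lasts 1/12 s, in which the tool goes at most 41.7 mm and 7.16 degrees, less where a joint would pass 70% of its speed; a pose out of reach is approached as far as the arm can. A call with a number of a shift or a turn outside -1 to 1 is refused whole. A call with a gripper value outside its range is refused whole. The fingers move at their own pace and stop on an object; the grip force is fixed at half the most. Time passes only in rows, so rows that repeat a pose let the fingers close. It gives the time, the measured TCP pose, the force, the opening and the grip force at its end, in the units of the state.
- read_state(): the state, without advancing time (a new reading comes with each control period).
- capture(name): name is "side" or "top" or "wrist"; returns a dict with "image" (420x560x3 uint8, red, green, blue), "vertical_fov" (degrees; the focal length in pixels is half the picture's height over the tangent of half this angle, whatever the lens; pixels are square), "cx", "cy" (the principal point, pixels), "world_from_camera" (4x4, takes a point from camera to world coordinates); the wrist camera has in their place "T_tool_cam" (4x4, takes a point from camera to tool coordinates, whose origin is the TCP and whose axes are the flange's). Camera axes: x right, y down, z forward; pixel columns grow to the right and rows downward; lengths in m; the calibration is good to about 2 mm. A picture is of the moment at which its call begins: read the wrist's pose just before it. There is no depth.
- hand_in(): hands the job in; it is judged then, once.
The state is a dict: "time_s": time; "joint_positions": joint angles; "qvel": joint speeds; "tau": joint torques, N m; "position": TCP position; "tcp_rot": TCP orientation; "force": force on the tool from outside, world axes, zero at the start; "moment": the same for the moment, N m; "opening": opening from 0.0 (shut) to 1.0 (fully open); "grasp_force": force on a finger pad.
Only numpy, scipy, OpenCV 4.12 (cv2) and the standard library are available. Lean on these libraries where they do the work, as an engineer would, in place of code of your own. Each camera call takes 0.05 s, during which the arm holds its last target. There are 200 camera calls.

## Working session

There is one attempt and no reset: what is moved stays moved. The work goes in short steps, Python scripts to look and compute and a tool call to move; the robot and the scene stay as the last step left them, time stands still between calls to the robot, and variables do not carry over. Pictures are saved under pics/ and viewed, at most 10 in all, crops included, and the job is handed in when it is done.

Besides the shell and the picture viewer there is one more tool, called by a JSON object that holds its "api" and its "payload", one argument or row to a line. step_arm: Moves the arm, as the interface text tells. Scaled input: -1 to 1 covers 0.3 m each way for a shift and 45 degrees each way for a turn. Its arguments: {"type":"object","properties":{"steps":{"type":"array"}},"required":["steps"]}

```bash
mkdir -p pics; ls; python3 - <<'E'
from rig import *
import cv2
for n in("top","side"):
    c=capture(n); cv2.imwrite(f"pics/{n}0.png",c["image"][:,:,::-1]); print(n,c["vertical_fov"],c["cx"],c["cy"],c["world_from_camera"].round(4).tolist() if hasattr(c["world_from_camera"],'round') else c["world_from_camera"])
s=read_state();print(s["time_s"],s["position"],s["tcp_rot"],s["force"])
E
```

```text
pics
top 48.947769186629216 282.1734043143426 219.2913858146886 [[0.0213, -0.9967, 0.0779, 0.4852], [-0.9996, -0.0227, -0.0177, 0.0114], [0.0194, -0.0775, -0.9968, 1.2772], [0.0, 0.0, 0.0, 1.0]]
side 46.97798939459321 286.02514286030754 210.34759723053827 [[-0.7876, -0.4769, 0.3902, 0.1286], [-0.6162, 0.6109, -0.4971, 0.597], [-0.0014, -0.6319, -0.775, 1.0492], [0.0, 0.0, 0.0, 1.0]]
0.1 [ 0.14842149 -0.60647952  0.24667969] [[ 9.71382296e-01  2.37521411e-01 -1.19593409e-04]
 [ 2.37521181e-01 -9.71380368e-01  1.96686457e-03]
 [ 3.51001758e-04 -1.93898339e-03 -9.99998059e-01]] [-0.44901095 -0.71058331 -0.10438642]
```

View pics/top0.png

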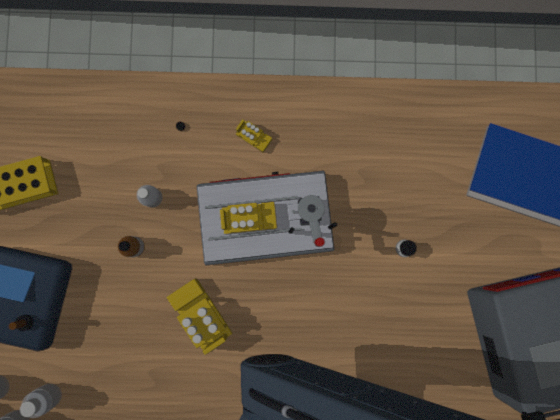

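View pics/side0.png

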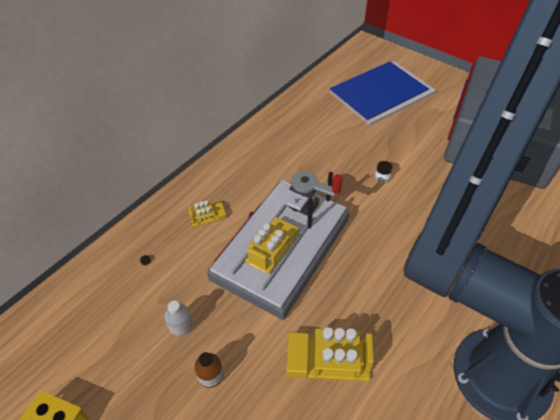

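The racks are at top-view (248,217) on the shaker, (253,135) small, (200,315) large, and (25,182) with holes. The one on the shaker between the rails, with its ledge towards the clamp, fits. The bystanders are the clear bottle (148,196), the amber bottle (130,246) and the jar (406,248). I'll confirm in an enlarged crop.

```bash
python3 - <<'E'
import cv2
t=cv2.imread("pics/top0.png"); cv2.imwrite("pics/top0c.png",cv2.resize(t[160:280,185:345],None,fx=5,fy=5,interpolation=cv2.INTER_CUBIC))
t=cv2.imread("pics/side0.png"); cv2.imwrite("pics/side0c.png",cv2.resize(t[160:320,200:360],None,fx=3.75,fy=3.75,interpolation=cv2.INTER_CUBIC))
E
```

```text
(no output)
```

View pics/top0c.png

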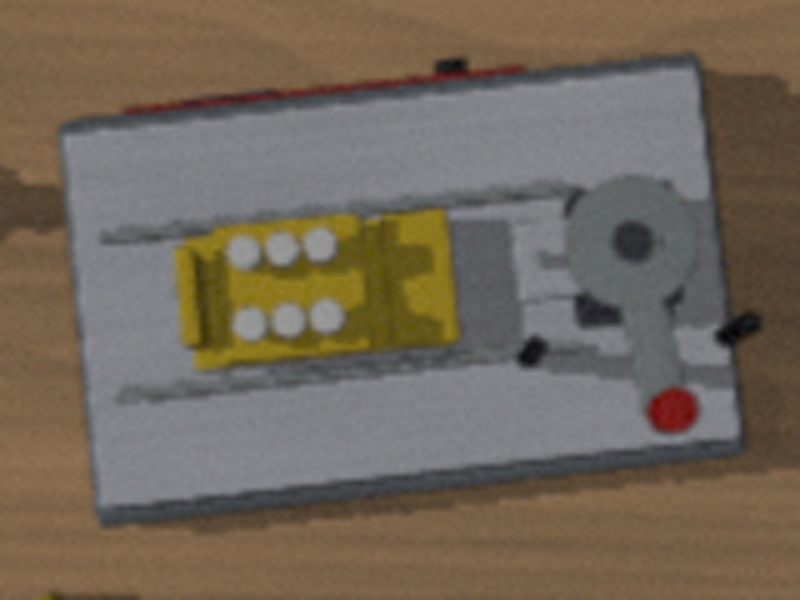

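View pics/side0c.png

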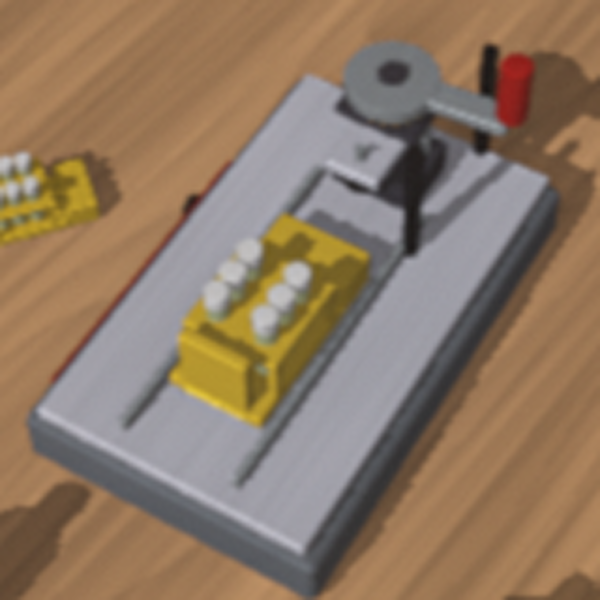

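The crop confirms the loose yellow rack between the rails: push plate edge (178,247)–(187,345), ledge end (447,210)–(458,342). The knob top is at (672,410), the platform corners at (63,125), (697,58), (742,443) and (98,510). The side view agrees. Next I fit the poses.

```bash
cat > h.py <<'E'
import numpy as np
from rig import *
def K(c): 
    f=210/np.tan(np.radians(c["vertical_fov"])/2); return f,c["cx"],c["cy"]
def proj(c,T,P):
    f,cx,cy=K(c); p=(np.asarray(P)-T[:3,3])@T[:3,:3]; return np.c_[f*p[:,0]/p[:,2]+cx,f*p[:,1]/p[:,2]+cy]
def ray(c,T,uv,z):
    f,cx,cy=K(c); d=T[:3,:3]@np.array([(uv[0]-cx)/f,(uv[1]-cy)/f,1]); o=T[:3,3]; return o+d*(z-o[2])/d[2]
def sh(p,a,P):
    P=np.atleast_2d(P); c,s=np.cos(a),np.sin(a); return np.c_[p[0]+c*P[:,0]-s*P[:,1],p[1]+s*P[:,0]+c*P[:,1],P[:,2]]
def inv(p,a,w):
    c,s=np.cos(a),np.sin(a); d=np.array(w[:2])-p[:2]; return np.array([c*d[0]+s*d[1],-s*d[0]+c*d[1]])
E
python3 - <<'E'
from h import *
from scipy.optimize import least_squares
t=capture("top");s=capture("side");Tt=np.array(t["world_from_camera"]);Ts=np.array(s["world_from_camera"])
ct=lambda x,y:((x+.5)/5-.5+185,(y+.5)/5-.5+160)
cs=lambda x,y:((x+.5)/3.75-.5+200,(y+.5)/3.75-.5+160)
X,Y=.11,.175
C=[[X,Y,.06],[X,-Y,.06],[-X,-Y,.06],[-X,Y,.06]]
ut=np.array([ct(*q) for q in [(63,125),(697,58),(742,443),(98,510)]])
us=np.array([cs(*q) for q in [(36,413),(310,76),(555,181),(308,555)]])
r=lambda q:np.r_[(proj(t,Tt,sh(q,q[2],C))-ut).ravel(),(proj(s,Ts,sh(q,q[2],C))-us).ravel()]
o=least_squares(r,[.48,.03,.1]);q=o.x;print(q,np.degrees(q[2]));print(o.fun.reshape(-1,2).round(1).tolist())
for n,uv,z in [("plateL",(178,247),.122),("plateR",(187,345),.122),("ledgeA",(447,210),.09),("ledgeB",(458,342),.09),("knob",(672,410),.212),("hub",(633,241),.17),("railT",(103,238),.07),("railB",(120,395),.07)]:
    w=ray(t,Tt,ct(*uv),z);print(n,w.round(4),inv(q,q[2],w).round(4))
for n,uv,z in [("knob",(518,62),.212),("plate",(183,335),.122),("plate2",(246,368),.122),("ledge",(370,262),.09),("ledge",(290,218),.09)]:
    w=ray(s,Ts,cs(*uv),z);print("side",n,w.round(4),inv(q,q[2],w).round(4))
for n,uv,z in [("clear",(149,194),.1),("amber",(126,245),.1),("jar",(408,248),.05)]: 
    w=ray(t,Tt,uv,z);print(n,w.round(3))
np.save("q.npy",q)
E
```

```text
[0.58523445 0.0357269  0.12978319] 7.436028818861978
[[-2.3, -1.6], [1.6, -1.8], [2.3, 3.1], [-1.4, 4.2], [-4.7, -2.2], [-2.7, -3.7], [2.9, -1.0], [1.2, 2.0]]
plateL [0.5979 0.147  0.122 ] [0.027  0.1087]
plateR [0.5488 0.1409 0.122 ] [-0.0225  0.109 ]
ledgeA [0.6235 0.0125 0.09  ] [ 0.0349 -0.028 ]
ledgeB [0.5552 0.0052 0.09  ] [-0.0337 -0.0263]
knob [ 0.5188 -0.0937  0.212 ] [-0.0827 -0.1197]
hub [ 0.6012 -0.0778  0.17  ] [ 0.0012 -0.1146]
railT [0.6068 0.1925 0.07  ] [0.0417 0.1526]
railB [0.5247 0.1808 0.07  ] [-0.0412  0.1517]
side knob [ 0.5178 -0.0978  0.212 ] [-0.0841 -0.1237]
side plate [0.5929 0.1474 0.122 ] [0.0221 0.1097]
side plate2 [0.5466 0.1422 0.122 ] [-0.0246  0.1105]
side ledge [0.5497 0.0114 0.09  ] [-0.0383 -0.0196]
side ledge [0.6147 0.015  0.09  ] [ 0.0265 -0.0244]
clear [0.634 0.332 0.1  ]
amber [0.503 0.385 0.1  ]
jar [ 0.512 -0.348  0.05 ]
```

```bash
python3 - <<'E'
from h import *
t=capture("top");s=capture("side");Tt=np.array(t["world_from_camera"]);Ts=np.array(s["world_from_camera"])
ct=lambda x,y:((x+.5)/5-.5+185,(y+.5)/5-.5+160)
cs=lambda x,y:((x+.5)/3.75-.5+200,(y+.5)/3.75-.5+160)
q=np.load("q.npy")
for n,uv,z in [("postR",(753,319),.164),("postL",(541,343),.164),("postRbase",(724,341),.06),("postLbase",(522,362),.06),("hub",(633,241),.15),("hub",(633,241),.19),("stop",(577,325),.06),("knobbase",(0,0),.1)]:
    w=ray(t,Tt,ct(*uv),z);print(n,w.round(4),inv(q,q[2],w).round(4))
for n,uv,z in [("hub",(394,72),.15),("hub",(394,72),.19),("postnear top",(412,142),.164),("postnear base",(411,250),.06),("postfar top",(490,48),.164),("postfar base",(481,150),.06)]:
    w=ray(s,Ts,cs(*uv),z);print("side",n,w.round(4),inv(q,q[2],w).round(4))
E
```

```text
postR [ 0.5652 -0.1371  0.164 ] [-0.0422 -0.1688]
postL [ 0.5513 -0.0345  0.164 ] [-0.0428 -0.0652]
postRbase [ 0.5607 -0.1357  0.06  ] [-0.0466 -0.1668]
postLbase [ 0.5471 -0.0289  0.06  ] [-0.0461 -0.0592]
hub [ 0.6033 -0.0794  0.15  ] [ 0.003  -0.1165]
hub [ 0.5991 -0.0761  0.19  ] [-0.0007 -0.1127]
stop [ 0.5674 -0.0577  0.06  ] [-0.0298 -0.0903]
knobbase [0.7257 0.245  0.1   ] [0.1664 0.1894]
side hub [ 0.6075 -0.09    0.15  ] [ 0.0058 -0.1276]
side hub [ 0.5862 -0.0595  0.19  ] [-0.0114 -0.0945]
side postnear top [ 0.5542 -0.0372  0.164 ] [-0.0402 -0.0683]
side postnear base [ 0.547  -0.0324  0.06  ] [-0.0468 -0.0626]
side postfar top [ 0.5623 -0.1368  0.164 ] [-0.0451 -0.1681]
side postfar base [ 0.5608 -0.136   0.06  ] [-0.0465 -0.1671]
```

Both views put the hub, posts and stop about 15 mm from the body-centre fit, so I trust the clamp parts. That puts the shaker origin near (0.587, 0.020) with yaw 7.4°, the rack about 60 mm from home, and the lever near -0.07 rad. I'm moving out and up now, gripper shut.

{"api": "step_arm", "payload": {
  "steps": [
    [0.96,-0.45,-0.35,0,0,-1,1],
    [0.96,-0.45,-0.35,0,0,-1,1],
    [0.96,-0.45,-0.35,0,0,-1,1],
    [0.96,-0.45,-0.35,0,0,-1,1],
    [0.96,-0.45,-0.35,0,0,-1,1],
    [0.96,-0.45,-0.35,0,0,-1,1],
    [0.96,-0.45,-0.35,0,0,-1,1],
    [0.96,-0.45,-0.35,0,0,-1,1]
  ]
}}

```text
time_s: 0.97
position: [0.3962, -0.4069, 0.3528]
tcp_rot: [[0.518, 0.855, 0.0], [0.855, -0.518, -0.0], [-0.0, 0.0, -1.0]]
force: [0.8, -0.2, 0.5]
opening: 0.475
grasp_force: 0.0
```

```bash
cat >> h.py <<'E'
A=np.radians(7.44); Q=np.array([.5872,.0203])
def move(x,y,z,yaw=None,frame="sh"):
    "normalised row to shaker-frame target x,y, world z; tool x at shaker yaw (deg)"
    s=read_state(); R=np.array(s["tcp_rot"]); p=np.array(s["position"])
    w=sh(Q,A,[x,y,z])[0] if frame=="sh" else np.array([x,y,z])
    from scipy.spatial.transform import Rotation as Ro
    print("t",round(s["time_s"],2),"pos",p.round(4),"sh",inv(Q,A,p).round(4),"F",np.round(s["force"],2),"open",round(s["opening"],2))
    d=R.T@(w-p)/.3; r=np.zeros(3)
    if yaw is not None:
        a=np.radians(yaw)+A; c,sn=np.cos(a),np.sin(a); G=np.array([[c,sn,0],[sn,-c,0],[0,0,-1.]])
        r=Ro.from_matrix(R.T@G).as_rotvec(degrees=True)/45
    print("row",d.round(3),r.round(3))
E
python3 -c "
from h import *
move(0,.165,.3,90)"
```

```text
t 0.97 pos [ 0.3962 -0.4069  0.3528] sh [-0.2448 -0.3989] F [ 0.79 -0.24  0.51] open 0.47
row [ 1.978 -0.536  0.176] [ 0.     0.    -0.858]
```

{"api": "step_arm", "payload": {
  "steps": [
    [1,-0.35,0,0,0,-0.86,1],
    [1,-0.35,0,0,0,-0.86,1],
    [1,-0.35,0,0,0,-0.86,1],
    [1,-0.35,0,0,0,-0.86,1],
    [1,-0.35,0,0,0,-0.86,1],
    [1,-0.35,0,0,0,-0.86,1],
    [1,-0.35,0,0,0,-0.86,1],
    [1,-0.35,0,0,0,-0.86,1]
  ]
}}

```text
time_s: 1.63
position: [0.4606, -0.0939, 0.3522]
tcp_rot: [[-0.131, 0.991, 0.0], [0.991, 0.131, 0.001], [0.001, 0.0, -1.0]]
force: [0.6, 0.4, 0.6]
opening: 0.007
grasp_force: 0.0
```

```bash
python3 - <<'E'
from h import *
import cv2,json
move(0,.165,.3,90)
s=read_state();c=capture("wrist"); cv2.imwrite("pics/w1.png",c["image"][:,:,::-1]);np.savez("w1.npz",R=s["tcp_rot"],p=s["position"],T=c["T_tool_cam"],k=[c["vertical_fov"],c["cx"],c["cy"]]);print(c["vertical_fov"],c["T_tool_cam"])
E
```

```text
t 1.63 pos [ 0.4606 -0.0939  0.3522] sh [-0.1403 -0.0969] F [0.56 0.39 0.6 ] open 0.01
row [0.872 0.47  0.176] [ 0.    -0.002  0.003]
63.54028075505467 [[-1.36558162e-04 -9.61038994e-01 -2.76412794e-01  7.63442537e-02]
 [ 9.99999844e-01  1.87187632e-05 -5.59118845e-04  6.45740595e-04]
 [ 5.42509118e-04 -2.76412827e-01  9.61038841e-01 -1.36878746e-01]
 [ 0.00000000e+00  0.00000000e+00  0.00000000e+00  1.00000000e+00]]
```

View pics/w1.png

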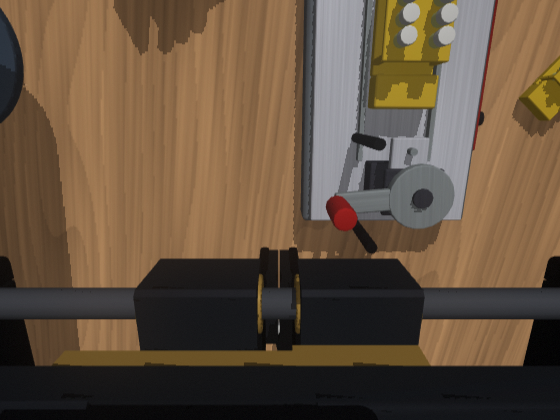

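```bash
python3 - <<'E'
from h import *
d=np.load("w1.npz");c=dict(vertical_fov=d["k"][0],cx=d["k"][1],cy=d["k"][2])
M=np.eye(4);M[:3,:3]=d["R"];M[:3,3]=d["p"];T=M@d["T"]
for n,uv,z in [("post+",(380,145),.164),("post-",(371,247),.164),("post+b",(356,137),.06),("post-b",(357,225),.06),("knobtop",(345,218),.212),("hub",(423,199),.172),("ledgeA",(370,107),.09),("ledgeB",(436,109),.09),("pedge",(304,219),.06),("pedge2",(463,219),.06),("stopcorner",(365,190),.06)]:
    w=ray(c,T,uv,z);print(n,w.round(4),inv(Q,A,w).round(4))
E
```

```text
post+ [ 0.5495 -0.0319  0.164 ] [-0.0441 -0.0469]
post- [ 0.5623 -0.1342  0.164 ] [-0.0447 -0.1499]
post+b [ 0.5495 -0.0306  0.06  ] [-0.044  -0.0456]
post-b [ 0.573  -0.1429  0.06  ] [-0.0352 -0.16  ]
knobtop [ 0.5185 -0.094   0.212 ] [-0.083  -0.1044]
hub [ 0.599  -0.0762  0.172 ] [-0.0008 -0.0972]
ledgeA [0.5518 0.0047 0.09  ] [-0.0371 -0.0109]
ledgeB [0.6259 0.0124 0.09  ] [ 0.0374 -0.0129]
pedge [ 0.5018 -0.1439  0.06  ] [-0.1059 -0.1518]
pedge2 [ 0.7104 -0.1163  0.06  ] [ 0.1045 -0.1514]
stopcorner [ 0.574  -0.0948  0.06  ] [-0.028  -0.1125]
```

{"api": "step_arm", "payload": {
  "steps": [
    [0.87,0.47,0.1,0,0,0,1],
    [0.87,0.47,0.1,0,0,0,1],
    [0.87,0.47,0.1,0,0,0,1],
    [0.87,0.47,0.1,0,0,0,1],
    [0.87,0.47,0.1,0,0,0,1],
    [0.87,0.47,0.1,0,0,0,1],
    [0.87,0.47,0.1,0,0,0,1],
    [0.87,0.47,0.1,0,0,0,1]
  ]
}}

```text
time_s: 2.35
position: [0.5683, 0.185, 0.321]
tcp_rot: [[-0.134, 0.991, 0.001], [0.991, 0.134, 0.003], [0.003, 0.001, -1.0]]
force: [0.2, 0.3, 0.4]
opening: 0.003
grasp_force: 0.0
```

```bash
python3 -c "
from h import *
move(0,.165,.113,90)"
```

```text
t 2.35 pos [0.5683 0.185  0.321 ] sh [0.0025 0.1658] F [0.21 0.33 0.42] open 0.0
row [-0.005 -0.009  0.693] [ 0.002 -0.004  0.006]
```

{"api": "step_arm", "payload": {
  "steps": [
    [0,-0.01,0.69,0,0,0,1],
    [0,-0.01,0.69,0,0,0,1],
    [0,-0.01,0.69,0,0,0,1],
    [0,-0.01,0.69,0,0,0,1],
    [0,-0.01,0.69,0,0,0,1],
    [0,-0.01,0.69,0,0,0,1],
    [0,-0.01,0.69,0,0,0,1],
    [0,-0.01,0.69,0,0,0,1]
  ]
}}

```text
time_s: 3.02
position: [0.5656, 0.1789, 0.1169]
tcp_rot: [[-0.129, 0.992, 0.003], [0.992, 0.129, 0.0], [-0.0, 0.003, -1.0]]
force: [0.5, -0.2, 1.1]
opening: 0.005
grasp_force: 0.0
```

```bash
python3 - <<'E'
from h import *
import cv2
move(0,.065,.113,90)
a=capture("side")["image"][170:310,190:360,::-1];b=capture("wrist")["image"][:,:,::-1]
cv2.imwrite("pics/s2.png",cv2.resize(a,None,fx=4,fy=4,interpolation=cv2.INTER_CUBIC))
E
```

```text
t 3.02 pos [0.5656 0.1789 0.1169] sh [-0.0009  0.16  ] F [ 0.5  -0.23  1.11] open 0.0
row [-0.317  0.003  0.013] [ 0.004  0.    -0.   ]
```

View pics/s2.png

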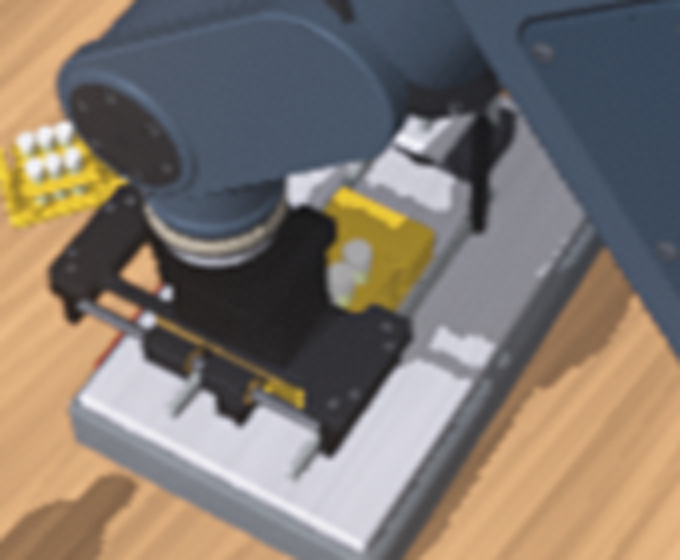

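{"api": "step_arm", "payload": {
  "steps": [
    [-0.02,0,0.01,0,0,0,1],
    [-0.04,0,0.01,0,0,0,1],
    [-0.06,0,0.01,0,0,0,1],
    [-0.075,0,0.01,0,0,0,1],
    [-0.09,0,0.01,0,0,0,1],
    [-0.105,0,0.01,0,0,0,1],
    [-0.12,0,0.01,0,0,0,1],
    [-0.135,0,0.01,0,0,0,1]
  ]
}}

```text
time_s: 3.78
position: [0.5693, 0.1388, 0.1122]
tcp_rot: [[-0.13, 0.992, 0.0], [0.992, 0.13, 0.0], [0.0, 0.0, -1.0]]
force: [-0.7, 4.4, 2.5]
opening: 0.006
grasp_force: 1.8
```

```bash
python3 -c "
from h import *
move(0,.085,.113,90)"
```

```text
t 3.78 pos [0.5693 0.1388 0.1122] sh [-0.0024  0.1199] F [-0.68  4.41  2.45] open 0.01
row [-0.116  0.008 -0.003] [ 0.001 -0.001  0.   ]
```

{"api": "step_arm", "payload": {
  "steps": [
    [-0.013,0,0,0,0,0,1],
    [-0.027,0,0,0,0,0,1],
    [-0.04,0,0,0,0,0,1],
    [-0.053,0,0,0,0,0,1],
    [-0.066,0,0,0,0,0,1],
    [-0.079,0,0,0,0,0,1],
    [-0.09,0,0,0,0,0,1],
    [-0.1,0,0,0,0,0,1]
  ]
}}

```text
time_s: 4.45
position: [0.573, 0.1087, 0.112]
tcp_rot: [[-0.129, 0.992, -0.0], [0.992, 0.129, -0.0], [-0.0, -0.0, -1.0]]
force: [-0.5, 4.1, 2.7]
opening: 0.003
grasp_force: 1.7
```

```bash
python3 - <<'E'
from h import *
import cv2
move(0,.085,.113,90)
a=capture("top")["image"][170:270,190:340,::-1]
b=capture("side")["image"][170:270,230:380,::-1]
cv2.imwrite("pics/t3.png",cv2.resize(np.vstack([a,b]),None,fx=3,fy=3,interpolation=cv2.INTER_CUBIC))
E
```

```text
t 4.45 pos [0.573  0.1087 0.112 ] sh [-0.0026  0.0895] F [-0.53  4.14  2.68] open 0.0
row [-0.015  0.009 -0.003] [-0.  0. -0.]
```

View pics/t3.png

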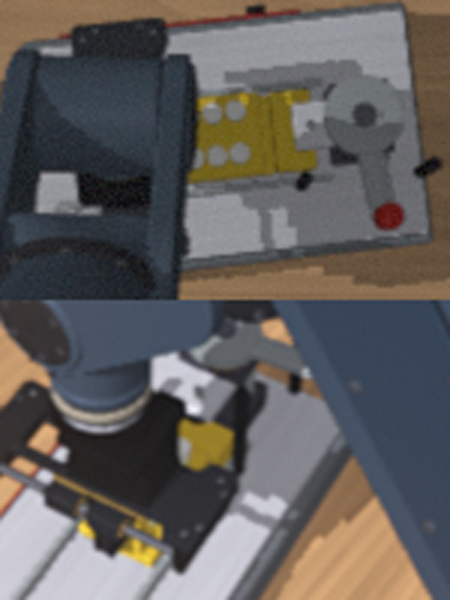

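```bash
python3 - <<'E'
from h import *
t=capture("top");T=np.array(t["world_from_camera"])
for uv in [(190+317.5/3-.33,170+166/3-.33),(190+286/3,170+130/3)]:
    print(inv(Q,A,ray(t,T,uv,.09)).round(4))
E
```

```text
[-0.0313 -0.0611]
[ 0.0015 -0.0383]
```

The ledge end, at crop (318,165), is about 14 mm from the stop. I'm continuing more slowly.

{"api": "step_arm", "payload": {
  "steps": [
    [-0.006,0.01,0,0,0,0,1],
    [-0.012,0.01,0,0,0,0,1],
    [-0.017,0.01,0,0,0,0,1],
    [-0.021,0.01,0,0,0,0,1],
    [-0.024,0.01,0,0,0,0,1],
    [-0.027,0.01,0,0,0,0,1],
    [-0.03,0.01,0,0,0,0,1],
    [-0.032,0.01,0,0,0,0,1]
  ]
}}

```text
time_s: 5.27
position: [0.5772, 0.1, 0.112]
tcp_rot: [[-0.129, 0.992, -0.0], [0.992, 0.129, -0.0], [0.0, -0.0, -1.0]]
force: [1.1, 1.3, -0.6]
opening: 0.007
grasp_force: 0.8
```

{"api": "step_arm", "payload": {
  "steps": [
    [-0.002,0,0,0,0,0,1],
    [-0.004,0,0,0,0,0,1],
    [-0.006,0,0,0,0,0,1],
    [-0.008,0,0,0,0,0,1]
  ]
}}

```text
time_s: 5.6
position: [0.5776, 0.0976, 0.1121]
tcp_rot: [[-0.13, 0.992, -0.0], [0.992, 0.13, -0.0], [-0.0, -0.0, -1.0]]
force: [-0.5, 2.4, -0.9]
opening: 0.009
grasp_force: 0.8
```

```bash
python3 -c "
from h import *
move(0,.0755,.112,90)"
```

```text
t 5.6 pos [0.5776 0.0976 0.1121] sh [0.0005 0.0779] F [-0.52  2.42 -0.91] open 0.01
row [-0.008 -0.002  0.   ] [-0.  0.  0.]
```

{"api": "step_arm", "payload": {
  "steps": [
    [-0.002,0,0,0,0,0,1],
    [-0.004,0,0,0,0,0,1],
    [-0.005,0,0,0,0,0,1]
  ]
}}

```text
time_s: 5.85
position: [0.5773, 0.0968, 0.1121]
tcp_rot: [[-0.129, 0.992, -0.001], [0.992, 0.129, 0.001], [0.001, -0.001, -1.0]]
force: [-1.0, 6.1, 0.4]
opening: 0.007
grasp_force: 2.8
```

{"api": "step_arm", "payload": {
  "steps": [
    [-0.002,0,0,0,0,0,1],
    [-0.004,0,0,0,0,0,1],
    [-0.005,0,0,0,0,0,1]
  ]
}}

```text
time_s: 6.1
position: [0.5767, 0.0966, 0.1121]
tcp_rot: [[-0.129, 0.992, -0.002], [0.992, 0.129, 0.003], [0.003, -0.002, -1.0]]
force: [-2.4, 9.3, 0.7]
opening: 0.009
grasp_force: 4.8
```

The push has stalled at about 9 N with the rack stationary, so the rack is home. I back off, rise, and plan the knob approach.

{"api": "step_arm", "payload": {
  "steps": [
    [0.02,0,0,0,0,0,1],
    [0.1,0,0,0,0,0,1],
    [0.1,0,-0.1,0,0,0,1],
    [0.1,0,-0.25,0,0,0,1],
    [0.1,0,-0.4,0,0,0,1],
    [0.1,0,-0.55,0,0,0,1],
    [0.1,0,-0.65,0,0,0,1],
    [0.1,0,-0.65,0,0,0,1]
  ]
}}

```text
time_s: 6.77
position: [0.5794, 0.1241, 0.3169]
tcp_rot: [[-0.13, 0.991, 0.02], [0.992, 0.13, -0.001], [-0.004, 0.02, -1.0]]
force: [0.3, -0.3, 0.0]
opening: 0.009
grasp_force: 0.0
```

```bash
python3 -c "
from h import *
print(np.round(read_state()['joint_positions'],1))
move(-.083,-.1044,.29,0);move(-.083,-.1044,.29,180)"
```

```text
[ 1.3 23.2 82.8 -0.1 72.9 -6.1]
t 6.77 pos [0.5794 0.1241 0.3169] sh [0.0057 0.1039] F [ 0.34 -0.3   0.03] open 0.01
row [-0.694 -0.298  0.086] [ 0.024 -0.016  2.   ]
t 6.77 pos [0.5794 0.1241 0.3169] sh [0.0057 0.1039] F [ 0.34 -0.3   0.03] open 0.01
row [-0.694 -0.298  0.086] [ 0.016  0.024 -2.   ]
```

{"api": "step_arm", "payload": {
  "steps": [
    [-0.69,-0.3,0,0,0,-1,0],
    [-0.69,-0.3,0,0,0,-1,0],
    [-0.69,-0.3,0,0,0,-1,0],
    [-0.69,-0.3,0,0,0,-1,0],
    [-0.69,-0.3,0,0,0,-1,0],
    [-0.69,-0.3,0,0,0,-1,0],
    [-0.69,-0.3,0,0,0,-1,0],
    [-0.69,-0.3,0,0,0,-1,0]
  ]
}}

```text
time_s: 7.43
position: [0.5114, -0.0953, 0.3072]
tcp_rot: [[-0.791, 0.612, 0.001], [0.612, 0.791, -0.002], [-0.002, -0.001, -1.0]]
force: [-0.0, 0.0, 0.5]
opening: 0.474
grasp_force: 0.0
```

{"api": "step_arm", "payload": {
  "steps": [
    [0,0,0,0,0,-1,0],
    [0,0,0,0,0,-1,0],
    [0,0,0,0,0,-1,0],
    [0,0,0,0,0,-1,0],
    [0,0,0,0,0,-1,0],
    [0,0,0,0,0,-1,0],
    [0,0,0,0,0,-1,0]
  ]
}}

```text
time_s: 8.02
position: [0.5121, -0.0918, 0.3071]
tcp_rot: [[-0.991, -0.133, 0.001], [-0.133, 0.991, -0.001], [-0.001, -0.001, -1.0]]
force: [-1.0, 0.9, -1.2]
opening: 0.499
grasp_force: 0.0
```

```bash
python3 - <<'E'
from h import *
import cv2
move(-.083,-.1044,.24,180)
s=read_state();c=capture("wrist"); cv2.imwrite("pics/w4.png",c["image"][:,:,::-1]);np.savez("w4.npz",R=s["tcp_rot"],p=s["position"],T=c["T_tool_cam"],k=[c["vertical_fov"],c["cx"],c["cy"]])
E
```

```text
t 8.02 pos [ 0.5121 -0.0918  0.3071] sh [-0.089  -0.1015] F [-1.02  0.91 -1.2 ] open 0.5
row [-0.02  -0.01   0.224] [-0.001  0.001  0.004]
```

View pics/w4.png

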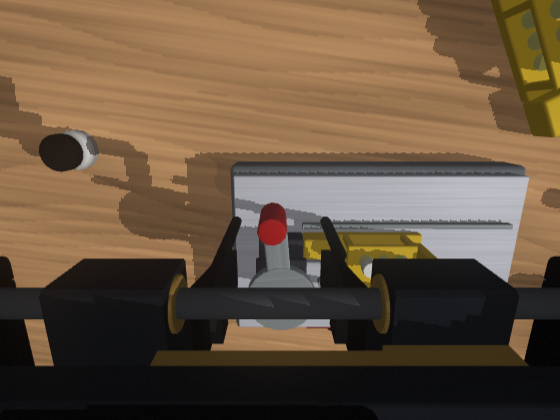

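The rack's end face, at (303,240), meets the dark stop. The knob top is at (272,226), between the open fingers.

```bash
cat >> h.py <<'E'
SC=np.array([0,-.0985])
def lev(th,r=.085): return SC+r*np.array([-np.cos(th),np.sin(th)])
def arc(ths,z,dyaw=0,off=0.):
    "rows following lever angles ths, tool x radial (yaw 180-th), off = shift along the tangent (m, + tightening)"
    from scipy.spatial.transform import Rotation as Ro
    s=read_state(); R=np.array(s["tcp_rot"]); p=np.array(s["position"])
    ps=inv(Q,A,p); print("t",round(s["time_s"],2),"sh",ps.round(4),"z",p[2].round(4),"F",np.round(s["force"],2),"open",round(s["opening"],3))
    for th in ths:
        xy=lev(th)+off*np.array([np.sin(th),np.cos(th)]); w=sh(Q,A,[*xy,z])[0]; d=R.T@(w-p)/.3
        a=np.pi-th+A; c,sn=np.cos(a),np.sin(a); G=np.array([[c,sn,0],[sn,-c,0],[0,0,-1.]])
        r=Ro.from_matrix(R.T@G).as_rotvec(degrees=True)/45
        print(round(th,2),d.round(3).tolist(),r.round(3).tolist())
def ft():
    s=read_state(); p=inv(Q,A,s["position"]); d=p-SC; th=np.arctan2(d[1],-d[0]); F=inv(np.zeros(2),A,s["force"])
    print("t",round(s["time_s"],2),"tcp angle",th.round(3),"r",np.hypot(*d).round(4),"Ft,Fr",(F@[np.sin(th),np.cos(th)]).round(2),(F@[-np.cos(th),np.sin(th)]).round(2),"Fz",round(s["force"][2],2),"open",round(s["opening"],3),"z",round(s["position"][2],4))
E
python3 - <<'E'
from h import *
d=np.load("w4.npz");c=dict(vertical_fov=d["k"][0],cx=d["k"][1],cy=d["k"][2])
M=np.eye(4);M[:3,:3]=d["R"];M[:3,3]=d["p"];T=M@d["T"]
for n,uv,z in [("knobtop",(272,227),.212),("rack",(303,235),.09),("post-",(238,220),.164),("post+",(326,220),.164)]:
    w=ray(c,T,uv,z);print(n,inv(Q,A,w).round(4))
arc([-.07],.2)
E
```

```text
knobtop [-0.087  -0.1057]
rack [-0.037  -0.0737]
post- [-0.0772 -0.136 ]
post+ [-0.0775 -0.0599]
t 8.07 sh [-0.089  -0.1014] z 0.3071 F [-0.1   0.29 -0.48] open 0.499
-0.07 [-0.014, -0.01, 0.357] [-0.001, 0.001, -0.086]
```

{"api": "step_arm", "payload": {
  "steps": [
    [-0.013,-0.012,0.1,0,0,-0.08,0],
    [-0.013,-0.012,0.2,0,0,-0.08,0],
    [-0.013,-0.012,0.27,0,0,-0.08,0],
    [-0.013,-0.012,0.31,0,0,-0.08,0],
    [-0.013,-0.012,0.34,0,0,-0.08,0],
    [-0.013,-0.012,0.357,0,0,-0.08,0],
    [-0.013,-0.012,0.357,0,0,-0.08,0.2],
    [-0.013,-0.012,0.357,0,0,-0.08,0.2]
  ]
}}

```text
time_s: 8.73
position: [0.5166, -0.0955, 0.2004]
tcp_rot: [[-0.982, -0.191, 0.001], [-0.191, 0.982, -0.001], [-0.001, -0.001, -1.0]]
force: [0.1, -0.4, 0.5]
opening: 0.433
grasp_force: 0.0
```

```bash
python3 - <<'E'
from h import *
import cv2
ft(); arc([-.14,-.22,-.3,-.38,-.46,-.54,-.58],.2)
E
```

```text
t 8.73 tcp angle -0.084 r 0.0853 Ft,Fr -0.36 0.0 Fz 0.5 open 0.433 z 0.2004
t 8.73 sh [-0.085  -0.1057] z 0.2004 F [ 0.07 -0.35  0.5 ] open 0.433
-0.14 [-0.002, -0.016, 0.001] [-0.001, 0.001, -0.099]
-0.22 [-0.005, -0.038, 0.001] [-0.001, 0.001, -0.201]
-0.3 [-0.009, -0.06, 0.001] [-0.001, 0.001, -0.302]
-0.38 [-0.015, -0.082, 0.001] [-0.001, 0.001, -0.404]
-0.46 [-0.023, -0.103, 0.001] [-0.001, 0.001, -0.506]
-0.54 [-0.033, -0.124, 0.001] [-0.001, 0.001, -0.608]
-0.58 [-0.038, -0.134, 0.001] [-0.001, 0.001, -0.659]
```

{"api": "step_arm", "payload": {
  "steps": [
    [-0.002,-0.016,0,0,0,-0.1,0.4],
    [-0.005,-0.038,0,0,0,-0.2,0.4],
    [-0.009,-0.06,0,0,0,-0.3,0.4],
    [-0.015,-0.082,0,0,0,-0.4,0.4],
    [-0.023,-0.103,0,0,0,-0.506,0.4],
    [-0.033,-0.124,0,0,0,-0.608,0.4],
    [-0.036,-0.13,0,0,0,-0.64,0.4]
  ]
}}

```text
time_s: 9.32
position: [0.5347, -0.1325, 0.2011]
tcp_rot: [[-0.766, -0.642, 0.001], [-0.642, 0.766, -0.001], [-0.0, -0.002, -1.0]]
force: [-1.0, 0.8, 0.7]
opening: 0.3
grasp_force: 0.8
```

```bash
python3 - <<'E'
from h import *
ft(); arc([-.48,-.4,-.32,-.24,-.16,-.08,0,.08],.2)
E
```

```text
t 9.32 tcp angle -0.572 r 0.0855 Ft,Fr 1.29 0.25 Fz 0.69 open 0.3 z 0.2011
t 9.32 sh [-0.0719 -0.1447] z 0.2011 F [-1.03  0.83  0.69] open 0.3
-0.48 [-0.003, 0.026, 0.004] [-0.002, 0.001, 0.112]
-0.4 [-0.006, 0.048, 0.004] [-0.002, 0.001, 0.214]
-0.32 [-0.01, 0.071, 0.004] [-0.002, 0.001, 0.315]
-0.24 [-0.017, 0.092, 0.004] [-0.002, 0.001, 0.417]
-0.16 [-0.025, 0.113, 0.004] [-0.002, 0.001, 0.519]
-0.08 [-0.035, 0.134, 0.003] [-0.002, 0.001, 0.621]
0 [-0.046, 0.153, 0.003] [-0.002, 0.001, 0.723]
0.08 [-0.059, 0.172, 0.003] [-0.002, 0.001, 0.825]
```

{"api": "step_arm", "payload": {
  "steps": [
    [-0.003,0.026,0,0,0,0.11,0.4],
    [-0.006,0.048,0,0,0,0.214,0.4],
    [-0.01,0.071,0,0,0,0.315,0.4],
    [-0.017,0.092,0,0,0,0.417,0.4],
    [-0.025,0.113,0,0,0,0.519,0.4],
    [-0.035,0.134,0,0,0,0.621,0.4],
    [-0.046,0.153,0,0,0,0.723,0.4],
    [-0.059,0.172,0,0,0,0.825,0.4]
  ]
}}

```text
time_s: 9.98
position: [0.5166, -0.0841, 0.2014]
tcp_rot: [[-0.999, -0.044, 0.005], [-0.044, 0.999, -0.008], [-0.005, -0.008, -1.0]]
force: [0.6, -9.0, -4.2]
opening: 0.301
grasp_force: 4.4
```

```bash
python3 - <<'E'
from h import *
ft(); arc([.14,.22,.3,.38,.46,.54,.6],.2)
E
```

```text
t 9.98 tcp angle 0.05 r 0.0836 Ft,Fr -9.0 0.15 Fz -4.22 open 0.301 z 0.2014
t 9.98 sh [-0.0835 -0.0944] z 0.2014 F [ 0.57 -8.99 -4.22] open 0.301
0.14 [0.005, 0.025, 0.005] [-0.01, 0.007, 0.069]
0.22 [0.002, 0.048, 0.004] [-0.01, 0.007, 0.171]
0.3 [-0.002, 0.07, 0.004] [-0.009, 0.008, 0.273]
0.38 [-0.007, 0.092, 0.004] [-0.009, 0.008, 0.375]
0.46 [-0.015, 0.114, 0.004] [-0.009, 0.008, 0.476]
0.54 [-0.024, 0.134, 0.004] [-0.008, 0.009, 0.578]
0.6 [-0.032, 0.149, 0.004] [-0.008, 0.009, 0.655]
```

{"api": "step_arm", "payload": {
  "steps": [
    [0.002,0.02,0,0,0,0.08,0.4],
    [0.001,0.042,0,0,0,0.17,0.4],
    [-0.002,0.064,0,0,0,0.273,0.4],
    [-0.007,0.086,0,0,0,0.375,0.4],
    [-0.015,0.108,0,0,0,0.476,0.4],
    [-0.024,0.128,0,0,0,0.578,0.4]
  ]
}}

```text
time_s: 10.48
position: [0.5224, -0.0451, 0.2015]
tcp_rot: [[-0.917, 0.398, 0.006], [0.398, 0.917, -0.007], [-0.008, -0.004, -1.0]]
force: [1.6, -9.4, -2.5]
opening: 0.305
grasp_force: 4.0
```

```bash
python3 - <<'E'
from h import *
ft(); arc([.45,.3,.15,0,-.15,-.3,-.45,-.57],.2)
E
```

```text
t 10.48 tcp angle 0.524 r 0.084 Ft,Fr -8.04 -5.07 Fz -2.49 open 0.305 z 0.2015
t 10.48 sh [-0.0727 -0.0565] z 0.2015 F [ 1.59 -9.37 -2.49] open 0.305
0.45 [0.002, -0.021, 0.005] [-0.006, 0.01, -0.114]
0.3 [-0.005, -0.063, 0.005] [-0.007, 0.01, -0.305]
0.15 [-0.018, -0.103, 0.006] [-0.007, 0.01, -0.496]
0 [-0.037, -0.141, 0.006] [-0.008, 0.009, -0.687]
-0.15 [-0.061, -0.176, 0.006] [-0.009, 0.008, -0.878]
-0.3 [-0.091, -0.207, 0.007] [-0.01, 0.008, -1.069]
-0.45 [-0.124, -0.232, 0.007] [-0.01, 0.007, -1.26]
-0.57 [-0.154, -0.249, 0.007] [-0.011, 0.007, -1.412]
```

{"api": "step_arm", "payload": {
  "steps": [
    [0.002,-0.021,0,0,0,-0.114,0.4],
    [-0.003,-0.055,0,0,0,-0.267,0.4],
    [-0.013,-0.087,0,0,0,-0.42,0.4],
    [-0.026,-0.118,0,0,0,-0.572,0.4],
    [-0.042,-0.148,0,0,0,-0.725,0.4],
    [-0.061,-0.176,0,0,0,-0.878,0.4],
    [-0.079,-0.195,0,0,0,-0.993,0.4]
  ]
}}

```text
time_s: 11.07
position: [0.5187, -0.1056, 0.2012]
tcp_rot: [[-0.929, -0.369, 0.001], [-0.369, 0.929, -0.0], [-0.001, -0.001, -1.0]]
force: [-0.9, 1.4, -0.7]
opening: 0.303
grasp_force: 0.7
```

```bash
python3 - <<'E'
from h import *
ft(); arc([-.3,-.42,-.5,-.56,-.6],.2)
E
```

```text
t 11.07 tcp angle -0.205 r 0.0861 Ft,Fr 1.6 0.35 Fz -0.74 open 0.303 z 0.2012
t 11.07 sh [-0.0843 -0.116 ] z 0.2012 F [-0.85  1.4  -0.74] open 0.303
-0.3 [-0.004, -0.027, 0.004] [-0.001, 0.001, -0.066]
-0.42 [-0.007, -0.061, 0.004] [-0.001, 0.001, -0.219]
-0.5 [-0.012, -0.083, 0.004] [-0.001, 0.001, -0.321]
-0.56 [-0.017, -0.099, 0.004] [-0.001, 0.001, -0.397]
-0.6 [-0.021, -0.11, 0.004] [-0.001, 0.001, -0.448]
```

{"api": "step_arm", "payload": {
  "steps": [
    [-0.004,-0.027,0,0,0,-0.066,0.4],
    [-0.007,-0.061,0,0,0,-0.219,0.4],
    [-0.012,-0.083,0,0,0,-0.321,0.4],
    [-0.017,-0.099,0,0,0,-0.397,0.4],
    [-0.018,-0.103,0,0,0,-0.42,0.4]
  ]
}}

```text
time_s: 11.48
position: [0.5357, -0.1328, 0.2011]
tcp_rot: [[-0.762, -0.647, 0.002], [-0.647, 0.762, -0.001], [-0.001, -0.002, -1.0]]
force: [-0.5, 1.2, 1.0]
opening: 0.298
grasp_force: 0.5
```

```bash
python3 - <<'E'
from h import *
ft(); arc([-.5,-.42,-.34,-.26,-.18,-.1,-.02,.06],.2)
E
```

```text
t 11.48 tcp angle -0.582 r 0.0849 Ft,Fr 1.21 -0.43 Fz 0.99 open 0.298 z 0.2011
t 11.48 sh [-0.0709 -0.1451] z 0.2011 F [-0.47  1.2   0.99] open 0.298
-0.5 [-0.0, 0.023, 0.004] [-0.003, 0.001, 0.094]
-0.42 [-0.003, 0.046, 0.004] [-0.003, 0.001, 0.196]
-0.34 [-0.007, 0.068, 0.004] [-0.003, 0.001, 0.298]
-0.26 [-0.013, 0.09, 0.004] [-0.002, 0.001, 0.4]
-0.18 [-0.021, 0.111, 0.003] [-0.002, 0.001, 0.502]
-0.1 [-0.031, 0.132, 0.003] [-0.002, 0.002, 0.604]
-0.02 [-0.042, 0.151, 0.003] [-0.002, 0.002, 0.705]
0.06 [-0.055, 0.17, 0.003] [-0.002, 0.002, 0.807]
```

{"api": "step_arm", "payload": {
  "steps": [
    [0,0.023,0,0,0,0.094,0.4],
    [-0.003,0.046,0,0,0,0.196,0.4],
    [-0.007,0.068,0,0,0,0.298,0.4],
    [-0.013,0.09,0,0,0,0.4,0.4],
    [-0.021,0.111,0,0,0,0.502,0.4],
    [-0.031,0.132,0,0,0,0.604,0.4]
  ]
}}

```text
time_s: 11.98
position: [0.5189, -0.099, 0.2012]
tcp_rot: [[-0.975, -0.223, 0.007], [-0.223, 0.975, -0.008], [-0.005, -0.009, -1.0]]
force: [2.3, -9.2, -3.7]
opening: 0.3
grasp_force: 4.4
```

```bash
python3 - <<'E'
from h import *
ft(); arc([-.1,-.05,0,.05,.1,.15,.2,.25],.2)
E
```

```text
t 11.98 tcp angle -0.131 r 0.0839 Ft,Fr -9.45 0.16 Fz -3.71 open 0.3 z 0.2012
t 11.98 sh [-0.0832 -0.1095] z 0.2012 F [ 2.28 -9.17 -3.71] open 0.3
-0.1 [0.004, 0.009, 0.004] [-0.011, 0.006, -0.007]
-0.05 [0.004, 0.023, 0.004] [-0.011, 0.006, 0.057]
0 [0.003, 0.037, 0.004] [-0.011, 0.007, 0.12]
0.05 [0.001, 0.051, 0.004] [-0.011, 0.007, 0.184]
0.1 [-0.002, 0.065, 0.003] [-0.011, 0.007, 0.248]
0.15 [-0.005, 0.079, 0.003] [-0.011, 0.008, 0.311]
0.2 [-0.008, 0.092, 0.003] [-0.01, 0.008, 0.375]
0.25 [-0.013, 0.106, 0.003] [-0.01, 0.008, 0.439]
```

{"api": "step_arm", "payload": {
  "steps": [
    [0.002,0.022,0,0,0,0.1,0.4],
    [0.001,0.044,0,0,0,0.2,0.4],
    [-0.002,0.066,0,0,0,0.3,0.4]
  ]
}}

```text
time_s: 12.23
position: [0.5159, -0.0795, 0.2014]
tcp_rot: [[-1.0, 0.011, 0.009], [0.011, 1.0, -0.008], [-0.009, -0.008, -1.0]]
force: [4.7, -8.6, -5.0]
opening: 0.301
grasp_force: 4.3
```

```bash
python3 - <<'E'
from h import *
ft(); arc([.12,.2,.28,.36,.44],.2)
E
```

```text
t 12.23 tcp angle 0.104 r 0.084 Ft,Fr -8.68 -4.47 Fz -5.04 open 0.301 z 0.2014
t 12.23 sh [-0.0836 -0.0898] z 0.2014 F [ 4.69 -8.56 -5.04] open 0.301
0.12 [0.003, 0.004, 0.004] [-0.01, 0.012, -0.027]
0.2 [0.003, 0.027, 0.004] [-0.009, 0.012, 0.075]
0.28 [0.001, 0.05, 0.004] [-0.009, 0.012, 0.177]
0.36 [-0.003, 0.072, 0.004] [-0.008, 0.013, 0.279]
0.44 [-0.009, 0.094, 0.004] [-0.008, 0.013, 0.381]
```

{"api": "step_arm", "payload": {
  "steps": [
    [-0.003,0.022,0,0,0,0.1,0.4],
    [-0.006,0.044,0,0,0,0.2,0.4],
    [-0.01,0.066,0,0,0,0.3,0.4]
  ]
}}

```text
time_s: 12.48
position: [0.5178, -0.0599, 0.2013]
tcp_rot: [[-0.97, 0.243, 0.006], [0.243, 0.97, -0.008], [-0.008, -0.006, -1.0]]
force: [1.2, -10.3, -1.5]
opening: 0.298
grasp_force: 4.9
```

```bash
python3 - <<'E'
from h import *
ft(); arc([.36,.44,.52],.2)
E
```

```text
t 12.48 tcp angle 0.34 r 0.0839 Ft,Fr -9.81 -3.33 Fz -1.5 open 0.298 z 0.2013
t 12.48 sh [-0.0791 -0.0705] z 0.2013 F [  1.21 -10.29  -1.5 ] open 0.298
0.36 [0.004, 0.006, 0.004] [-0.008, 0.01, -0.02]
0.44 [0.003, 0.028, 0.004] [-0.008, 0.01, 0.082]
0.52 [0.001, 0.051, 0.004] [-0.008, 0.01, 0.184]
```

{"api": "step_arm", "payload": {
  "steps": [
    [-0.003,0.022,0,0,0,0.1,0.4],
    [-0.006,0.044,0,0,0,0.2,0.4],
    [-0.007,0.05,0,0,0,0.23,0.4]
  ]
}}

```text
time_s: 12.73
position: [0.5225, -0.045, 0.2013]
tcp_rot: [[-0.911, 0.412, 0.003], [0.412, 0.911, -0.007], [-0.006, -0.005, -1.0]]
force: [-1.5, -10.2, 0.0]
opening: 0.304
grasp_force: 5.3
```

```bash
python3 - <<'E'
from h import *
ft(); arc([.45,.33,.21,.09,-.03,-.15,-.24],.2)
E
```

```text
t 12.73 tcp angle 0.525 r 0.084 Ft,Fr -10.03 -2.57 Fz 0.01 open 0.304 z 0.2013
t 12.73 sh [-0.0727 -0.0564] z 0.2013 F [-1.490e+00 -1.024e+01  1.000e-02] open 0.304
0.45 [0.002, -0.021, 0.004] [-0.007, 0.007, -0.134]
0.33 [-0.004, -0.055, 0.005] [-0.007, 0.006, -0.286]
0.21 [-0.013, -0.087, 0.005] [-0.008, 0.006, -0.439]
0.09 [-0.027, -0.119, 0.005] [-0.008, 0.006, -0.592]
-0.03 [-0.044, -0.148, 0.005] [-0.008, 0.005, -0.745]
-0.15 [-0.064, -0.175, 0.006] [-0.009, 0.005, -0.898]
-0.24 [-0.081, -0.194, 0.006] [-0.009, 0.004, -1.012]
```

{"api": "step_arm", "payload": {
  "steps": [
    [0.002,-0.021,0,0,0,-0.134,0.4],
    [-0.004,-0.055,0,0,0,-0.286,0.4],
    [-0.013,-0.087,0,0,0,-0.439,0.4],
    [-0.027,-0.119,0,0,0,-0.592,0.4],
    [-0.044,-0.148,0,0,0,-0.745,0.4],
    [-0.064,-0.175,0,0,0,-0.898,0.4],
    [-0.079,-0.192,0,0,0,-1,0.4]
  ]
}}

```text
time_s: 13.32
position: [0.5194, -0.1052, 0.2009]
tcp_rot: [[-0.934, -0.358, 0.001], [-0.358, 0.934, -0.0], [-0.001, -0.001, -1.0]]
force: [-0.5, 1.8, 0.4]
opening: 0.297
grasp_force: 0.7
```

```bash
python3 - <<'E'
from h import *
ft(); arc([-.3,-.42,-.5,-.56,-.57],.2)
E
```

```text
t 13.32 tcp angle -0.203 r 0.0852 Ft,Fr 1.87 -0.07 Fz 0.39 open 0.297 z 0.2009
t 13.32 sh [-0.0834 -0.1156] z 0.2009 F [-0.54  1.79  0.39] open 0.297
-0.3 [-0.001, -0.028, 0.003] [-0.001, 0.001, -0.081]
-0.42 [-0.005, -0.061, 0.003] [-0.001, 0.001, -0.234]
-0.5 [-0.01, -0.083, 0.003] [-0.001, 0.001, -0.336]
-0.56 [-0.015, -0.1, 0.003] [-0.001, 0.001, -0.412]
-0.57 [-0.016, -0.102, 0.003] [-0.001, 0.001, -0.425]
```

{"api": "step_arm", "payload": {
  "steps": [
    [-0.001,-0.028,0,0,0,-0.081,0.4],
    [-0.005,-0.061,0,0,0,-0.234,0.4],
    [-0.01,-0.083,0,0,0,-0.336,0.4],
    [-0.015,-0.1,0,0,0,-0.412,0.4],
    [-0.016,-0.102,0,0,0,-0.425,0.4]
  ]
}}

```text
time_s: 13.73
position: [0.5355, -0.1325, 0.2008]
tcp_rot: [[-0.768, -0.641, 0.002], [-0.641, 0.768, -0.001], [-0.001, -0.002, -1.0]]
force: [-0.5, -1.1, 0.3]
opening: 0.296
grasp_force: 0.0
```

```bash
python3 - <<'E'
from h import *
ft(); arc([-.5,-.42,-.34,-.26,-.18,-.1],.2)
E
```

```text
t 13.73 tcp angle -0.577 r 0.0848 Ft,Fr -0.47 1.07 Fz 0.33 open 0.296 z 0.2008
t 13.73 sh [-0.0711 -0.1448] z 0.2008 F [-0.51 -1.05  0.33] open 0.296
-0.5 [0.0, 0.022, 0.003] [-0.003, 0.001, 0.084]
-0.42 [-0.002, 0.044, 0.003] [-0.003, 0.001, 0.186]
-0.34 [-0.007, 0.067, 0.003] [-0.003, 0.002, 0.288]
-0.26 [-0.013, 0.088, 0.003] [-0.003, 0.002, 0.39]
-0.18 [-0.02, 0.11, 0.002] [-0.003, 0.002, 0.491]
-0.1 [-0.03, 0.13, 0.002] [-0.003, 0.002, 0.593]
```

{"api": "step_arm", "payload": {
  "steps": [
    [0,0.022,0,0,0,0.084,0.4],
    [-0.003,0.044,0,0,0,0.186,0.4],
    [-0.009,0.067,0,0,0,0.288,0.4],
    [-0.016,0.088,0,0,0,0.39,0.4],
    [-0.024,0.11,0,0,0,0.49,0.4],
    [-0.034,0.13,0,0,0,0.593,0.4]
  ]
}}

```text
time_s: 14.23
position: [0.5193, -0.0996, 0.2009]
tcp_rot: [[-0.975, -0.224, 0.005], [-0.224, 0.975, -0.01], [-0.003, -0.011, -1.0]]
force: [0.3, -13.0, -4.0]
opening: 0.301
grasp_force: 6.6
```

```bash
python3 - <<'E'
from h import *
ft()
E
```

```text
t 14.23 tcp angle -0.139 r 0.0836 Ft,Fr -12.64 3.2 Fz -4.0 open 0.301 z 0.2009
```

{"api": "step_arm", "payload": {
  "steps": [
    [-0.003,0,0,0,0,0,0.4],
    [-0.003,0,0,0,0,0,0.4],
    [-0.003,0,0,0,0,0,0.4],
    [-0.003,0,0,0,0,0,0.4]
  ]
}}

```text
time_s: 14.57
position: [0.5188, -0.0983, 0.2009]
tcp_rot: [[-0.974, -0.228, 0.002], [-0.228, 0.974, -0.008], [-0.0, -0.008, -1.0]]
force: [-2.8, -10.2, -0.9]
opening: 0.301
grasp_force: 4.7
```

```bash
python3 - <<'E'
from h import *
ft()
E
```

```text
t 14.57 tcp angle -0.122 r 0.0838 Ft,Fr -9.19 5.24 Fz -0.9 open 0.301 z 0.2009
```

{"api": "step_arm", "payload": {
  "steps": [
    [0.004,0,0,0,0,0,0.4],
    [0.004,0,0,0,0,0,0.4],
    [0.004,0,0,0,0,0,0.4],
    [0.004,0,0,0,0,0,0.4],
    [0.004,0,0,0,0,0,0.4],
    [0.004,0,0,0,0,0,0.4]
  ]
}}

```text
time_s: 15.07
position: [0.5187, -0.0984, 0.2009]
tcp_rot: [[-0.974, -0.227, 0.004], [-0.227, 0.974, -0.007], [-0.003, -0.008, -1.0]]
force: [1.0, -8.8, -3.1]
opening: 0.304
grasp_force: 4.4
```

```bash
python3 - <<'E'
from h import *
ft()
E
```

```text
t 15.07 tcp angle -0.124 r 0.084 Ft,Fr -8.8 1.23 Fz -3.12 open 0.304 z 0.2009
```

Moving push is now 12.6 N against about 9 N in air. By ratchet geometry and force I estimate about 60 N of clamping. I add a small final increment of about 0.12 rad.

{"api": "step_arm", "payload": {
  "steps": [
    [0,0.018,0,0,0,0.08,0.4],
    [-0.001,0.036,0,0,0,0.16,0.4]
  ]
}}

```text
time_s: 15.23
position: [0.5172, -0.0894, 0.2009]
tcp_rot: [[-0.995, -0.101, 0.006], [-0.101, 0.995, -0.01], [-0.005, -0.011, -1.0]]
force: [2.0, -13.3, -5.3]
opening: 0.298
grasp_force: 6.6
```

```bash
python3 - <<'E'
from h import *
ft()
E
```

```text
t 15.23 tcp angle -0.014 r 0.0836 Ft,Fr -13.46 -0.1 Fz -5.28 open 0.298 z 0.2009
```

{"api": "step_arm", "payload": {
  "steps": [
    [0,0,0,0,0,0,0.4],
    [0,0,0,0,0,0,0.4],
    [0,0,0,0,0,0,0.4],
    [0,0,0,0,0,0,0.4],
    [0,0,0,0,0,0,0.4]
  ]
}}

```text
time_s: 15.65
position: [0.5168, -0.0881, 0.2009]
tcp_rot: [[-0.995, -0.104, 0.005], [-0.104, 0.995, -0.008], [-0.004, -0.008, -1.0]]
force: [0.6, -10.3, -3.7]
opening: 0.3
grasp_force: 4.9
```

```bash
python3 - <<'E'
from h import *
ft()
E
```

```text
t 15.65 tcp angle 0.001 r 0.0839 Ft,Fr -10.27 0.7 Fz -3.72 open 0.3 z 0.2009
```

Moving push reached about 1.5 times the air value, and the halted value agrees with a firm clamp, so I stop tightening. I ease off, open and lift clear.

{"api": "step_arm", "payload": {
  "steps": [
    [0,-0.012,0,0,0,0,0.2],
    [0,-0.02,0,0,0,0,0],
    [0,-0.02,0,0,0,0,0],
    [0,-0.02,0,0,0,0,0],
    [0,-0.02,-0.1,0,0,0,0],
    [0,-0.02,-0.23,0,0,0,0],
    [0,-0.02,-0.36,0,0,0,0],
    [0,-0.02,-0.45,0,0,0,0]
  ]
}}

```text
time_s: 16.32
position: [0.5161, -0.0902, 0.3383]
tcp_rot: [[-0.995, -0.105, 0.003], [-0.105, 0.995, -0.001], [-0.003, -0.001, -1.0]]
force: [0.4, -0.4, 0.2]
opening: 0.503
grasp_force: 0.0
```

{"api": "step_arm", "payload": {
  "steps": [
    [0.3,0,-0.1,0,0,0,0],
    [0.3,0,-0.1,0,0,0,0],
    [0.3,0,-0.1,0,0,0,0],
    [0.3,0,-0.1,0,0,0,0]
  ]
}}

```text
time_s: 16.65
position: [0.4236, -0.0993, 0.3662]
tcp_rot: [[-0.995, -0.103, 0.001], [-0.103, 0.995, -0.0], [-0.001, -0.001, -1.0]]
force: [0.2, -0.3, -0.9]
opening: 0.5
grasp_force: 0.0
```

```bash
python3 - <<'E'
from h import *
import cv2
ft()
a=capture("side")["image"][140:320,200:400,::-1];b=capture("wrist")["image"][100:280,180:380,::-1]
cv2.imwrite("pics/e.png",cv2.resize(np.hstack([a,b]),None,fx=2,fy=2,interpolation=cv2.INTER_CUBIC))
E
```

```text
t 16.65 tcp angle 0.006 r 0.1777 Ft,Fr -0.29 -0.21 Fz -0.93 open 0.5 z 0.3662
```

View pics/e.png

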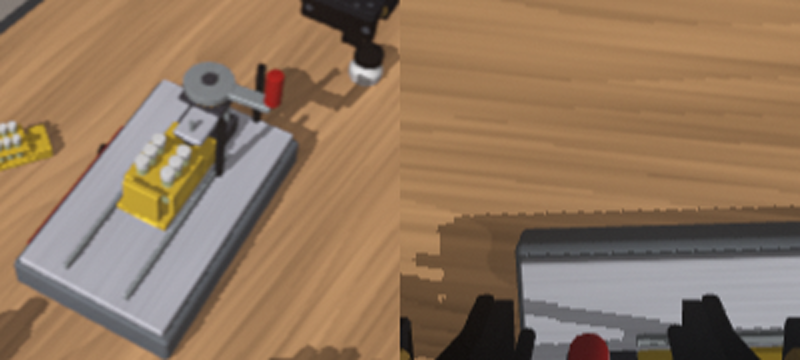

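The rack, in the left half at about (165,180), sits home under the clamp. The gripper is clear of everything and the jar at (367,68) stands. I'm handing in.

```bash
python3 -c "
from rig import *
print(hand_in())"
```

```text
the job is handed in; nothing more can be done
None
```

I slid the rack home against the stop and clamped it, stopping at about 1.5 times the in-air push (13.5 N against 9 N). I put the clamping at about 80 N, though the halted push of 10.3 N hints it could be nearer the 110 N limit. I then let go and handed in; `hand_in()` returned no verdict.

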